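# Seat a memory stick in the reading jig and lock its cam handle

## Robot

A 7-joint arm with a two-finger parallel gripper is mounted at the origin on the work surface; the furniture and walls round the work are solid. World frame = base frame: x ahead of the robot, y to its left, z up, the work surface at z = 0. Lengths are in m, angles in rad, forces in N, time in s.
With the tool pointing down it reaches from about 0.4 to 0.9 m from the base axis. Payload 5.6 kg.
Tool frame: the origin (TCP) lies midway between the tips of the shut fingers; the grasp point (between the pads) lies 19 mm behind it; z points along the fingers, y is the line along which they close (so a half turn about z gives the same grasp; the last joint's range is limited). The gripper opens to 92 mm and grips with 3 to 60 N. Pads are 20 mm wide; open, the fingers measure 128 mm over their backs; the gripper's body (75 mm by 189 mm) begins 69 mm behind the grasp point.
Start: joints at [-1.147, 0.468, -0.012, 1.603, 0.006, 1.071, -0.056], TCP at [0.293, 0.58, 0.215] pointing down, gripper open.
Joint ranges: [-2.53, 2.53], [-0.31, 2.02], [-1.57, 1.55], [0.28, 2.44], [-1.29, 4.43], [0.15, 1.84], [-2.92, 2.92]. Speed limits (rad/s): [2.57, 2.57, 3.14, 3.14, 3.14, 3.14, 3.14].

## Interface

Orientations are given as a 3x3 rotation matrix whose columns are the frame's x, y, z axes.
In Python, from station import env, effector, solver, viewer, workorder, search_frame, tip_of gives the robot as it stands. Calls block until the motion is done:
- env.reach(position, orientation): joint-space move of the TCP to a pose.
- env.movel(position, frame=None, rate=0.15): straight line of the TCP; frame=None keeps the orientation; rate is the mean speed in m/s.
- env.goto_joints(angles): joint-space move.
- effector.release() and effector.grasp(squeeze=None): open the fingers fully, or close them until they stop; squeeze is the grip in N (None keeps the last).
- env.pause(seconds).
- solver.inverse_kinematics(position, orientation): joint angles nearest the present ones, or None.
- env.sense(): the state.
- viewer.read_camera(name): name is "side" or "top" or "wrist"; returns (picture, depth): 420x560x3 uint8, red, green, blue; 420x560 float32, m along the optical axis (not along the pixel's ray), 0 where there is no reading.
- viewer.camera_info(name): a dict with "intrinsics" (3x3 intrinsics, pixels), "eye" and "rotation" of the camera in the world; the wrist camera has in their place "T_tool_cam" (4x4, takes a point from camera to tool coordinates, whose origin is the TCP and whose axes are the flange's). Camera axes: x right, y up, looking along -z (the intrinsics and any distortion apply to the point x, -y, -z); pixel columns grow to the right and rows downward; lengths in m; the calibration is good to about 2 mm. The wrist camera is an equidistant fisheye: a pixel r from the principal point sees the ray r / f radians off the axis. A picture is of the moment at which its call begins: read the wrist's pose just before it. camera_info takes no time and is no camera call.
A pose or a line that the arm cannot do raises env.PlanningError and nothing moves.
- workorder.finish_job(): hands the job in; it is judged then, once.
Trained networks look in the newest picture that a camera, given by its name, has taken for a name from the list of things; names that differ only in an ending like _2 or _b are one class to them, and where a whole thing is asked for, a point or a joint stands for the part that bears it (a point fixed in the world has none). Each returns a list of dicts, best first, with "score" (0 to 1); they miss things now and then, are a little off and sometimes report something else, mostly with a low value. They report only what shows in the picture. A call takes as long as a camera call.
- search_frame(camera, name): "at" ([x, y, z] in m, in world coordinates, good to about 4 mm: the middle of the surface that is visible of it).
- tip_of(camera, name): "at" ([x, y, z] in m, in world coordinates, good to about 4 mm: a listed point, or the origin of a listed thing).
The state is a dict: "t": time; "joint_positions": joint angles; "joint_velocities": joint speeds; "tau": joint torques, N m; "ee_pos": TCP position; "tcp_rot": TCP orientation; "wrist_force": force on the tool from outside, world axes, zero at the start; "moment": the same for the moment, N m; "gripper_width": finger opening in m; "grasp_force": force on a finger pad.
Only numpy, scipy, OpenCV 4.12 (cv2) and the standard library are available. Lean on these libraries where they do the work, as an engineer would, in place of code of your own. Each camera call takes 0.05 s, during which the arm holds its last target. There are 200 camera calls.

## Task

Push the memory stick that lies in the jig's channel gently home against the sprung socket. Then turn the jig's handle clockwise, up over its cam, until it drops fully into the low notch so that its keeper peg stands behind the stick. Do not force the socket or the handle, leave the things lying about where they are, and let go.

Things in the scene. Friction and masses are not known exactly. Their poses are not given: they have to be found in the camera images.
- jig: Fixed low aluminium reading jig, 108 x 50 mm base whose top, the channel's floor, is 16 mm up, with a round lug (72 mm across) for the handle at its side. Origin: on the worktop under the channel's middle. x: along the channel towards the socket, the way the stick is pushed; y: across it (the handle is on the -y side); z up. Two rails 8 mm high guide the stick for x = -12 to 46 mm; behind them the floor is open.
- channel_end (a point): Middle of the sprung socket's face when at rest: 32 mm along x from the jig's origin, 20 mm above the worktop. A stick that is home has its plug end touching this face; its blunt rear end then stands 52 mm behind it and sticks out 8 mm behind the rails.
- stick_centre (a point): Centre (half-way up) of the memory stick in the channel, a flat rod 52 x 18 x 8 mm lying on the jig's floor with its plug towards the socket. Home: 26 mm behind the socket's face, which is 6 mm along the jig's x. It starts 10 to 20 mm short of that; push its rear end, 26 mm behind the centre, z = 16 to 24 mm above the worktop.
- socket (a joint): How far the sprung socket is pushed in, m. 0 at rest, stop at 0.006. Spring 2 N per mm, heavily damped, so it and the stick creep back to rest after a push. More than 0.0045 (9 N) is forcing it; a push of 3 to 5 N is enough.
- jig_post (a point): Upright axis of the handle, 3 mm along x and 34 mm to the -y side of the jig's origin, at the lug's top (16 mm up). Its post's top is 79 mm above the worktop. Nearby furniture: a desk lamp's head hangs at about x 0.5, y -0.13, from 0.3 m up, its round foot stands at x 0.6, y 0.03; pass between the lamp's head and the base when coming from the right.
- knob (a point): Middle of the handle's knob: an upright black round pin, 14 mm thick and 38 mm tall, 19 mm of it above this point and 19 mm below, on the end of a flat steel arm, 65 mm from the axis. It starts about 76 mm above the worktop and rises and falls with handle_lift. At turn 0 the arm points from the axis 47.5 deg from the jig's -x towards -y; locked it lies over the rear end of the channel. A keeper peg hangs under the arm, 49 mm from the axis.
- handle_turn (a joint): Turn of the handle about the upright post, rad, growing clockwise seen from above; starts within 0.1 of 0. Ramp from about 0.42 to 1.26, crest to about 1.47, then the notch at about 1.57; an end wall bars the way past the notch. The cam ring is clamped by hand, so all of these are shifted together by up to 0.22 either way: the notch must be felt.
- handle_lift (a joint): Height of the handle over the notch's floor, m. 0.004 on the starting ledge, 0.010 on the crest, 0 when fully dropped into the notch; spring and weight of about 5 N pull it down. The knob must be free to slide up and down while it is turned (push its side or cage it between the fingers; do not clamp it). Turning takes 1 to 4 N at the knob.
- handle_arm (a joint): Bend of the handle's springy arm, rad: 0 relaxed, growing as the knob is pushed clockwise ahead of the hub. About 5 N at the knob per mm (0.015 rad). More than 0.03 either way (10 N) is forcing it.
- other_stick: Loose memory stick of the same shape lying on the worktop beside the jig: a bystander, not to be disturbed. Origin at the centre of its underside.
- cutters: Loose side cutters, 118 mm long, lying on the worktop on the +y side of the jig: a bystander. Origin at the centre of the underside.
- dish: Loose round screw dish, 69 mm wide and 18 mm tall, on the -y side of the jig: a bystander. Origin at the centre of the underside.

How it is judged:
On the way, in this order (a step that is already met when the one before it is completed fails the run):
1. the stick is pushed home against the socket, the handle not yet in its notch (x of stick_centre in the frame of jig above 0.0035 m and value of joint handle_lift above 0.0025 m), for 0.2 s.
2. the handle has gone over the crest and dropped into the notch (value of joint handle_turn above 1.15 rad and value of joint handle_lift below 0.0015 m), for 0.2 s.
At the end, for the whole second after the job is handed in: The stick is home (its centre within 2.5 mm of 26 mm from the resting socket face) and lies on the channel's floor; the handle has turned past 1.15 rad and dropped to within 1.5 mm of the notch's floor, and is still (all of step 2 and x of stick_centre in the frame of jig above 0.0035 m and z of stick_centre in the frame of jig below 0.023 m and velocity of joint handle_turn between -0.05 and 0.05 rad/s); the robot touches nothing.
It fails at once if the socket is pressed in more than 4.5 mm (about 9 N) (value of joint socket above 0.0045 m).
It fails at once if the spring-steel arm is bent more than 0.03 rad either way (about 10 N at the knob) (value of joint handle_arm above 0.03 rad or value of joint handle_arm below -0.03 rad).
It fails at once if the other stick, the cutters or the dish is shifted more than 20 mm (distance of any of other_stick, cutters, dish from where it was at the start of the episode above 0.02 m).
It also fails if it takes over 72 s, if anything falls off the work surface, if the arm or the gripper's body presses on something with over 40 N, if the wrist force passes 120 N, or if a joint passes its speed limit or range.

## Working session

There is one attempt and no reset: what is moved stays moved. The work goes in short steps, each a Python script; the robot and the scene stay as the last script left them, time stands still between calls to the robot, and variables do not carry over. Pictures are saved under pics/ and viewed, at most 10 in all, crops included, and the job is handed in when it is done.

```bash
mkdir -p pics; ls
python3 - <<'E'
from station import *
import cv2,numpy as np
for c in ["top","side"]:
    p,d=viewer.read_camera(c); cv2.imwrite(f"pics/{c}0.png",p[:,:,::-1])
    i=viewer.camera_info(c); print(c,i)
    for n in ["channel_end","stick_centre","jig_post","knob","other_stick","cutters","dish","jig"]:
        r=tip_of(c,n); print(n,[(np.round(q["at"],4).tolist(),round(q["score"],2)) for q in r[:3]])
s=env.sense();print(s["t"],s["ee_pos"],s["tcp_rot"],s["wrist_force"])
E
```

```text
pics
top {'intrinsics': array([[383.66622327,   0.        , 271.21603044],
       [  0.        , 383.66622327, 211.48456994],
       [  0.        ,   0.        ,   1.        ]]), 'eye': array([0.37342493, 0.09828964, 0.91640966]), 'rotation': array([[ 0.01711981,  0.99754024, -0.06797338],
       [-0.9998477 ,  0.01731058,  0.00221852],
       [ 0.00338972,  0.06792505,  0.99768467]])}
channel_end [([0.3793, 0.1158, 0.0196], 0.75), ([0.4692, 0.1033, 0.0032], 0.65), ([0.4151, 0.1425, 0.0225], 0.58)]
stick_centre [([0.4141, 0.142, 0.0212], 0.54), ([0.3962, 0.2263, 0.073], 0.28)]
jig_post [([0.3849, 0.1614, 0.0177], 0.61)]
knob [([0.3945, 0.2268, 0.0723], 0.44)]
other_stick []
cutters [([0.4383, 0.024, -0.0014], 0.76)]
dish [([0.3251, 0.1894, 0.0008], 0.76)]
jig [([0.4088, 0.1362, 0.001], 0.68), ([0.3855, 0.1638, 0.0182], 0.31)]
side {'intrinsics': array([[543.2520246 ,   0.        , 286.34829829],
       [  0.        , 543.2520246 , 216.30967944],
       [  0.        ,   0.        ,   1.        ]]), 'eye': array([ 0.44868342, -0.56441092,  0.62473834]), 'rotation': array([[ 0.99862949, -0.02275801,  0.04712984],
       [ 0.05076515,  0.64022987, -0.76650415],
       [-0.01272982,  0.7678462 ,  0.64050774]])}
channel_end [([0.3797, 0.1191, 0.0182], 0.91)]
stick_centre [([0.4182, 0.1418, 0.0218], 0.74), ([0.4668, 0.0998, 0.004], 0.22)]
jig_post [([0.3852, 0.159, 0.0156], 0.86), ([0.4689, 0.1039, 0.002], 0.27)]
knob [([0.3899, 0.2259, 0.0758], 0.54)]
other_stick [([0.4664, 0.1012, 0.0053], 0.53)]
cutters [([0.4349, 0.02, 0.0035], 0.89), ([0.3924, 0.2246, 0.0758], 0.18)]
dish [([0.3224, 0.1966, -0.0011], 0.71)]
jig [([0.4039, 0.134, 0.0014], 0.81)]
0.9 [0.29254533 0.58043294 0.21460715] [[-8.92986738e-01  4.50082974e-01  4.20526725e-05]
 [ 4.50082975e-01  8.92986739e-01  1.94418920e-05]
 [-2.88020143e-05  3.62885437e-05 -9.99999999e-01]] [6.04022482e-02 7.96161546e-01 5.90514798e-05]
```

View pics/top0.png

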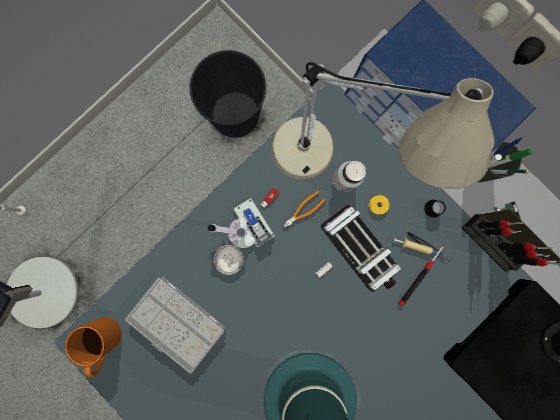

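View pics/side0.png

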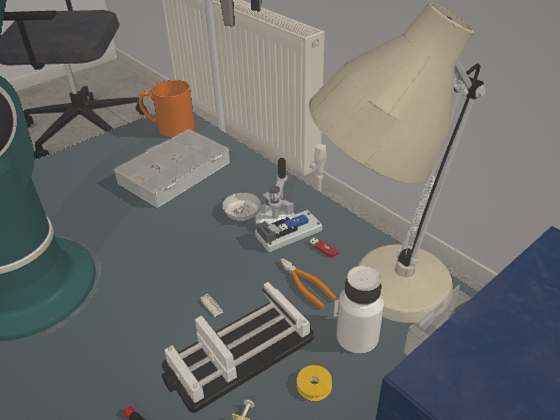

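```bash
cat > h.py <<'E'
from station import *
import numpy as np, cv2
from scipy.optimize import least_squares
def R(a):  # tool down, tool x at world angle a
    c,s=np.cos(a),np.sin(a); return np.array([[c,s,0],[s,-c,0],[0,0,-1.]])
def fit(obs): # obs: list of (name,xy,weight)
    L={"channel_end":(.032,0),"jig_post":(.003,-.034),"jig":(0,0)}
    def f(v):
        c,s=np.cos(v[2]),np.sin(v[2]); r=[]
        for n,p,w in obs:
            l=L.get(n,(v[3],0)); r+=[w*(v[0]+c*l[0]-s*l[1]-p[0]),w*(v[1]+s*l[0]+c*l[1]-p[1])]
        return np.array(r)*1e3
    q=least_squares(f,[.406,.135,-2.55,-.008],loss="soft_l1",f_scale=3); return q.x,f(q.x)
E
python3 - <<'E'
from h import *
obs=[("channel_end",(.3793,.1158),1),("stick",(.4141,.142),1),("jig_post",(.3849,.1614),1),("jig",(.4088,.1362),.5),
("channel_end",(.3797,.1191),1),("stick",(.4182,.1418),1),("jig_post",(.3852,.159),1),("jig",(.4039,.134),.5)]
v,r=fit(obs);print(v,np.degrees(v[2]),r.round(1))
for da in (0,np.pi):
    print("push",solver.inverse_kinematics(np.array([.445,.16,.02]),R(v[2]+da)))
    for th in (1.4,.6,-.16):
        p=np.array([.385+.065*np.cos(th),.16+.065*np.sin(th),.075])
        print(th,solver.inverse_kinematics(p,R(th-np.pi/2+da)))
print(viewer.camera_info("wrist"))
E
```

```text
[ 0.40619864  0.13468332 -2.5497717  -0.01240954] -146.0911569369274 [ 0.3  1.   2.4 -0.4 -0.2 -0.2 -1.3 -0.8 -0.1 -2.3 -1.7 -0.2 -0.5  2.2
  1.1  0.3]
push [-0.33737938  0.49571403 -0.09374826  2.14621733  0.09244912  0.50330648
  1.66168117]
1.4 [-1.08384248  0.40314063  0.59154764  2.20293218 -0.37877869  0.63305654
 -1.96143015]
0.6 [-1.44576402  0.87599687  1.3430164   2.16653435 -1.0466451   1.04392502
 -2.04805088]
-0.16 [-0.2000172   0.4011961  -0.22693597  2.11868534  0.14842037  0.63623954
  2.4524262 ]
push [-0.7402897   0.51517118  0.39238945  2.1721004  -0.38869961  0.52027578
 -1.03215857]
1.4 [-0.61803236  0.36093081  0.03453111  2.17460177 -0.0213956   0.60636424
  0.83185764]
0.6 [-0.66708072  0.39717126  0.20952066  2.12591412 -0.13683646  0.63080014
  0.2372946 ]
-0.16 [-0.70851098  0.39900273  0.37727145  2.15122044 -0.24497406  0.63118201
 -0.31927141]
{'intrinsics': array([[325.1922621 ,   0.        , 280.72166296],
       [  0.        , 325.1922621 , 213.26920561],
       [  0.        ,   0.        ,   1.        ]]), 'T_tool_cam': array([[ 1.11621571e-03,  9.70721687e-01,  2.40204413e-01,
         6.73218610e-02],
       [ 9.99999377e-01, -1.07765200e-03, -2.91896581e-04,
        -1.20580678e-04],
       [-2.44935770e-05,  2.40204589e-01, -9.70722285e-01,
        -1.69454631e-01],
       [ 0.00000000e+00,  0.00000000e+00,  0.00000000e+00,
         1.00000000e+00]])}
```

Run:
```python
from h import *
a=-2.55+np.pi
effector.grasp(10)
env.reach(np.array([.44,.158,.20]),R(a))
s=env.sense();print(s["t"],s["ee_pos"],s["wrist_force"],s["gripper_width"])
p,d=viewer.read_camera("wrist"); cv2.imwrite("pics/w1.png",p[:,:,::-1]); np.save("w1d.npy",d)
obs=[("channel_end",(.3793,.1158),1),("stick",(.4141,.142),1),("jig_post",(.3849,.1614),1),("jig",(.4088,.1362),.5),
("channel_end",(.3797,.1191),1),("stick",(.4182,.1418),1),("jig_post",(.3852,.159),1),("jig",(.4039,.134),.5)]
for n in ["channel_end","stick_centre","jig_post","jig","knob"]:
    r=tip_of("wrist",n); print(n,[(np.round(q["at"],4).tolist(),round(q["score"],2)) for q in r[:3]])
    if r and n!="knob": obs.append((n,r[0]["at"][:2],.5 if n=="jig" else 1.5))
v,r=fit(obs);print(v,r.round(1))
```

```text
3.8833 [0.44013964 0.15899652 0.20013454] [ 0.58254292  0.0383105  -0.11986392] 0.0001907024329345489
channel_end []
stick_centre [([0.4188, 0.1419, 0.015], 0.78), ([0.388, 0.1639, 0.0127], 0.6)]
jig_post [([0.3849, 0.1626, 0.0146], 0.86)]
jig [([0.4052, 0.1369, 0.0002], 0.63)]
knob [([0.3936, 0.2262, 0.0741], 0.8), ([0.4363, 0.0229, 0.0031], 0.39)]
[ 0.40619603  0.13470168 -2.56449178 -0.0136088 ] [ 0.1  1.4  3.5  0.1  0.2  0.2 -1.3 -0.7 -0.3 -1.9 -0.6  0.3 -0.1  2.6
  1.1  0.4 -1.8  0.3  0.3 -1.6  0.5 -1.1]
```

View pics/w1.png

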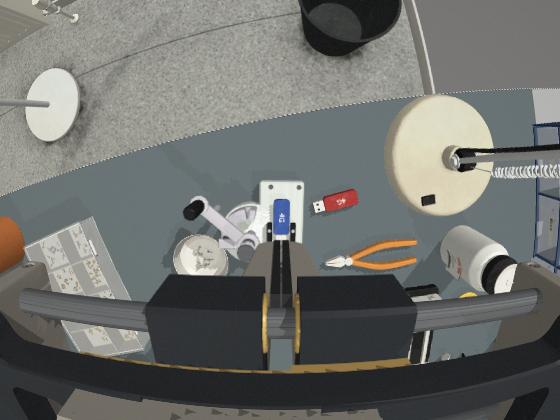

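```bash
cat >> h.py <<'E'
def wray(px,s,z):
    i=viewer.camera_info("wrist");K=i["intrinsics"];T=i["T_tool_cam"]
    u,w=(px[0]-K[0,2])/K[0,0],(px[1]-K[1,2])/K[1,1]; th=np.hypot(u,w)
    d=np.array([u/th*np.sin(th),-w/th*np.sin(th),-np.cos(th)])
    Rw=s["tcp_rot"]; o=s["ee_pos"]+Rw@T[:3,3]; d=Rw@T[:3,:3]@d
    return o+d*(z-o[2])/d[2]
E
python3 - <<'E'
from h import *
s=env.sense(); p=cv2.imread("pics/w1.png")
cv2.imwrite("pics/w1c.png",cv2.resize(p[165:285,170:320],None,fx=5,fy=5,interpolation=cv2.INTER_CUBIC)[:600,:750])
for q,z in [((262,181.5),.016),((301.5,181.5),.016),((281,199),.024)]: print(q,wray(q,s,z))
E
```

```text
(262, 181.5) [0.44122174 0.1840535  0.016     ]
(301.5, 181.5) [0.46548965 0.14811654 0.016     ]
(281, 199) [0.43795116 0.15668784 0.024     ]
```

View pics/w1c.png

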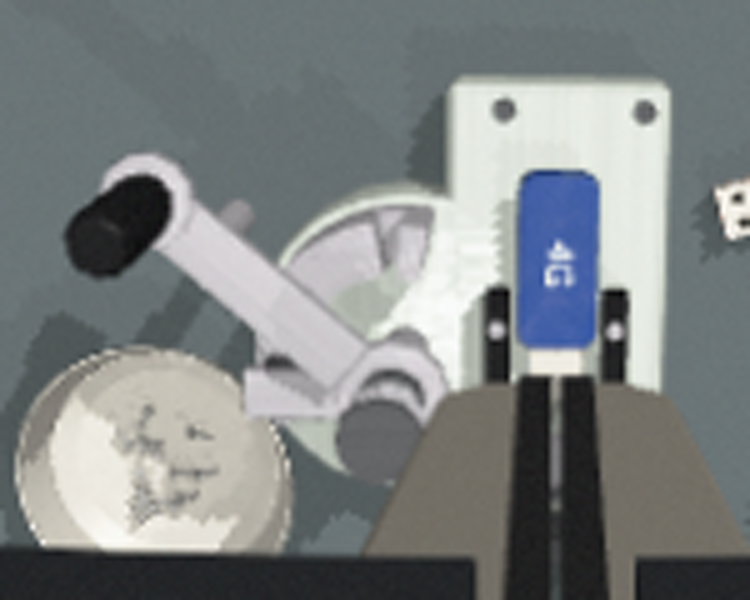

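```bash
cat >> h.py <<'E'
psi=-2.55; O=np.array([.407,.135]); ex=np.array([np.cos(psi),np.sin(psi)]); ey=np.array([-ex[1],ex[0]])
def W(x,y,z): return np.r_[O+x*ex+y*ey,z]
def F(n=3):
    f=[]
    for _ in range(n): f.append(env.sense()["wrist_force"]); env.pause(.01)
    return np.mean(f,0)
E
python3 - <<'E'
from h import *
env.movel(W(-.068,0,.12),R(psi+np.pi)); env.movel(W(-.068,0,.0195),rate=.1)
env.pause(.2); b=F(8); print("base",b,env.sense()["t"])
env.movel(W(-.052,0,.0195),rate=.04)
x=-.052; log=[]
while x<-.020:
    x+=.001 if x<-.034 else .0005
    env.movel(W(x,0,.0195),rate=.02)
    f=-(F()-b)[:2]@ex; log.append((round(x*1e3,1),round(f,2)))
    if f>3.2: break
print(log); s=env.sense(); print(s["t"],s["ee_pos"],(s["ee_pos"][:2]-O)@ex)
env.pause(.3); print(F()-b)
r=tip_of("side","stick_centre") if viewer.read_camera("side") is not None else 0
print([((np.array(q["at"][:2])-O)@ex,(np.array(q["at"][:2])-O)@ey,q["score"]) for q in r[:2]])
p,_=viewer.read_camera("wrist");cv2.imwrite("pics/w2.png",p[:,:,::-1])
E
```

```text
base [ 0.019836   -0.29667434  0.04656807] 6.325
[(-51.0, np.float64(0.23)), (-50.0, np.float64(-0.19)), (-49.0, np.float64(0.12)), (-48.0, np.float64(0.08)), (-47.0, np.float64(0.32)), (-46.0, np.float64(-0.12)), (-45.0, np.float64(-0.06)), (-44.0, np.float64(0.07)), (-43.0, np.float64(0.43)), (-42.0, np.float64(0.19)), (-41.0, np.float64(-0.01)), (-40.0, np.float64(0.37)), (-39.0, np.float64(-0.05)), (-38.0, np.float64(-0.19)), (-37.0, np.float64(-0.43)), (-36.0, np.float64(0.64)), (-35.0, np.float64(0.16)), (-34.0, np.float64(0.48)), (-33.5, np.float64(0.66)), (-33.0, np.float64(0.22)), (-32.5, np.float64(-0.02)), (-32.0, np.float64(0.49)), (-31.5, np.float64(0.14)), (-31.0, np.float64(0.53)), (-30.5, np.float64(-0.02)), (-30.0, np.float64(-0.22)), (-29.5, np.float64(-0.21)), (-29.0, np.float64(0.4)), (-28.5, np.float64(0.77)), (-28.0, np.float64(1.55)), (-27.5, np.float64(2.75)), (-27.0, np.float64(3.4))]
15.675 [0.42981821 0.15020635 0.01961931] -0.027420665550560438
[ 2.95678352  1.57042646 -0.10946477]
[(np.float64(0.005408292060732709), np.float64(-1.9416122555679406e-05), 0.46)]
```

View pics/w2.png

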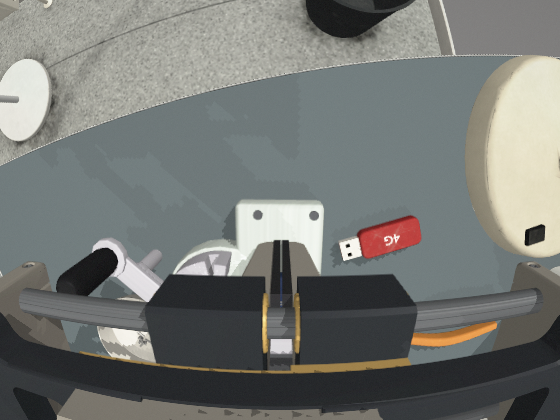

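```bash
cat >> h.py <<'E'
post=O+.003*ex-.034*ey; TH0=psi+np.pi+np.radians(47.5)  # knob angle at turn 0
def K(turn,d=.017,z=.072,r=.065):
    th=TH0-turn; t=np.array([-np.sin(th),np.cos(th)])
    return np.r_[post+r*np.array([np.cos(th),np.sin(th)])+d*t,z],R(th+np.pi/2)
E
python3 - <<'E'
from h import *
env.movel(W(-.040,0,.0195),rate=.02); env.movel(W(-.060,0,.0195),rate=.1); env.movel(W(-.060,0,.17),rate=.2)
p,o=K(-.04,.032,.17); env.reach(p,o); p[2]=.072; env.movel(p,o,rate=.1)
env.pause(.2); b=F(8); np.save("b.npy",b); s=env.sense();print(s["t"],s["ee_pos"]-p,b)
turn=-.04; log=[]
for d in np.arange(.030,.0165,-.001):
    env.movel(*K(turn,d),rate=.03); th=TH0-turn; t=np.array([-np.sin(th),np.cos(th)])
    f=(F()-b)[:2]@t; log.append((round(d*1e3),round(f,2)))
    if f>1.2: break
print(log,env.sense()["t"])
p,_=viewer.read_camera("wrist");cv2.imwrite("pics/w3.png",p[:,:,::-1])
viewer.read_camera("side");print([(np.round(q["at"],4),q["score"]) for n in("stick_centre","knob") for q in tip_of("side",n)[:2]])
E
```

```text
21.3917 [0.0001913  0.00016057 0.00035869] [-0.14743009 -0.18098197  0.14073851]
[(30, np.float64(0.25)), (29, np.float64(0.15)), (28, np.float64(-0.11)), (27, np.float64(-0.2)), (26, np.float64(-0.07)), (25, np.float64(-0.42)), (24, np.float64(-0.2)), (23, np.float64(-0.56)), (22, np.float64(0.01)), (21, np.float64(-0.35)), (20, np.float64(0.16)), (19, np.float64(0.43)), (18, np.float64(0.52)), (17, np.float64(-0.04))] 25.2417
[(array([3.240e-01, 1.946e-01, 3.000e-04]), 0.59), (array([0.4016, 0.1345, 0.0208]), 0.49), (array([0.4691, 0.1008, 0.0031]), 0.71), (array([0.3918, 0.2215, 0.0748]), 0.66)]
```

View pics/w3.png

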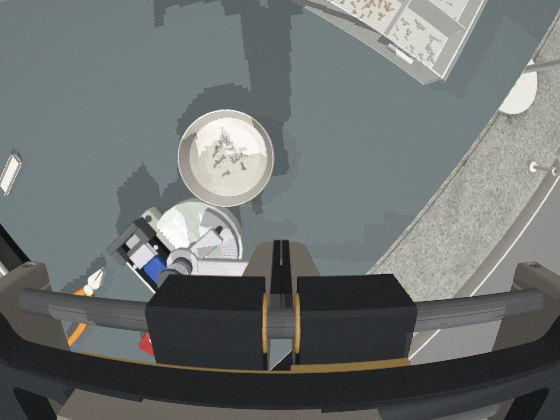

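```bash
cat > push.py <<'E'
from h import *
import sys
b=np.load("b.npy"); turn,fine,end,fmax=map(float,sys.argv[1:5]); log=[]
seen=False
while turn<end:
    turn+=.02 if turn<fine else .008
    env.movel(*K(turn),rate=.04)
    th=TH0-turn; t=np.array([-np.sin(th),np.cos(th)]); g=F(2)-b
    f=g[:2]@t; log.append((round(turn,3),round(f,1),round(g[:2]@[np.cos(th),np.sin(th)],1),round(g[2],1)))
    if f>fmax: break
print(*log,sep=" "); s=env.sense(); print(s["t"])
viewer.read_camera("side");print([(np.round(q["at"],4),round(q["score"],2)) for n in("stick_centre","knob") for q in tip_of("side",n)[:2]])
E
python3 push.py -.04 1.1 1.1 5
```

```text
(-0.02, np.float64(1.0), np.float64(0.4), np.float64(0.6)) (0.0, np.float64(0.7), np.float64(0.2), np.float64(-0.4)) (0.02, np.float64(0.8), np.float64(-0.2), np.float64(-0.3)) (0.04, np.float64(0.7), np.float64(-0.3), np.float64(-0.4)) (0.06, np.float64(0.6), np.float64(0.5), np.float64(-0.6)) (0.08, np.float64(0.8), np.float64(-0.7), np.float64(-0.3)) (0.1, np.float64(0.6), np.float64(-0.5), np.float64(-0.2)) (0.12, np.float64(0.8), np.float64(-0.4), np.float64(-0.2)) (0.14, np.float64(0.7), np.float64(-0.4), np.float64(-0.1)) (0.16, np.float64(1.1), np.float64(-0.3), np.float64(0.5)) (0.18, np.float64(0.8), np.float64(-0.5), np.float64(-0.2)) (0.2, np.float64(1.4), np.float64(-0.5), np.float64(-0.5)) (0.22, np.float64(1.0), np.float64(-0.9), np.float64(-0.4)) (0.24, np.float64(1.3), np.float64(-0.5), np.float64(-0.0)) (0.26, np.float64(1.4), np.float64(-0.0), np.float64(-0.2)) (0.28, np.float64(0.2), np.float64(-0.2), np.float64(-0.8)) (0.3, np.float64(0.9), np.float64(-0.1), np.float64(-0.2)) (0.32, np.float64(1.0), np.float64(-0.8), np.float64(-0.4)) (0.34, np.float64(1.5), np.f
[... 1642 characters left out ...]
64(-0.0), np.float64(1.8)) (0.92, np.float64(3.6), np.float64(0.2), np.float64(2.5)) (0.94, np.float64(3.4), np.float64(-0.5), np.float64(2.0)) (0.96, np.float64(3.2), np.float64(0.1), np.float64(2.0)) (0.98, np.float64(2.6), np.float64(0.1), np.float64(2.5)) (1.0, np.float64(3.1), np.float64(-0.4), np.float64(2.1)) (1.02, np.float64(3.4), np.float64(-0.6), np.float64(2.3)) (1.04, np.float64(2.7), np.float64(-0.2), np.float64(2.7)) (1.06, np.float64(1.7), np.float64(-0.3), np.float64(0.8)) (1.08, np.float64(1.7), np.float64(0.8), np.float64(1.1)) (1.1, np.float64(1.9), np.float64(0.1), np.float64(1.6))
40.6417
[(array([0.4007, 0.1313, 0.0246]), 0.64), (array([0.4469, 0.1831, 0.0835]), 0.75)]
```

```bash
python3 push.py 1.1 1.15 1.46 4
```

```text
(1.12, np.float64(1.7), np.float64(0.6), np.float64(0.9)) (1.14, np.float64(2.5), np.float64(-0.4), np.float64(1.3)) (1.16, np.float64(2.4), np.float64(0.4), np.float64(1.5)) (1.168, np.float64(2.4), np.float64(-0.0), np.float64(1.0)) (1.176, np.float64(2.6), np.float64(0.0), np.float64(1.6)) (1.184, np.float64(2.6), np.float64(0.2), np.float64(2.0)) (1.192, np.float64(1.8), np.float64(-0.3), np.float64(0.7)) (1.2, np.float64(1.6), np.float64(0.1), np.float64(1.0)) (1.208, np.float64(2.1), np.float64(0.1), np.float64(0.1)) (1.216, np.float64(2.3), np.float64(0.2), np.float64(1.2)) (1.224, np.float64(2.2), np.float64(-0.8), np.float64(0.8)) (1.232, np.float64(1.7), np.float64(-0.2), np.float64(1.5)) (1.24, np.float64(2.2), np.float64(-1.1), np.float64(0.8)) (1.248, np.float64(1.9), np.float64(-0.1), np.float64(0.9)) (1.256, np.float64(1.5), np.float64(-0.4), np.float64(0.6)) (1.264, np.float64(1.9), np.float64(-0.8), np.float64(0.6)) (1.272, np.float64(1.8), np.float64(-1.5), np.float64(0.4)) (1.28, np.float64(1.4), np.float64(-0.6), np.float64(0.4)) (1.288, np.float64(1.2), np.float6
[... 738 characters left out ...]
t64(-0.5)) (1.392, np.float64(1.0), np.float64(-0.3), np.float64(-0.0)) (1.4, np.float64(1.9), np.float64(-0.0), np.float64(-0.4)) (1.408, np.float64(0.9), np.float64(0.1), np.float64(-0.4)) (1.416, np.float64(0.9), np.float64(0.4), np.float64(-0.3)) (1.424, np.float64(0.9), np.float64(0.5), np.float64(-0.3)) (1.432, np.float64(0.1), np.float64(0.2), np.float64(-0.3)) (1.44, np.float64(0.3), np.float64(0.0), np.float64(-1.2)) (1.448, np.float64(0.4), np.float64(0.2), np.float64(-0.1)) (1.456, np.float64(-0.4), np.float64(0.2), np.float64(-0.4)) (1.464, np.float64(0.4), np.float64(-0.2), np.float64(0.1))
51.725
[(array([0.4024, 0.1334, 0.0216]), 0.51), (array([0.4466, 0.1559, 0.074 ]), 0.55)]
```

```bash
python3 push.py 1.464 1.0 1.60 3
```

```text
(1.472, np.float64(0.3), np.float64(-0.2), np.float64(-0.1)) (1.48, np.float64(0.0), np.float64(-0.3), np.float64(0.2)) (1.488, np.float64(0.9), np.float64(-0.2), np.float64(-0.4)) (1.496, np.float64(0.8), np.float64(-0.4), np.float64(-0.6)) (1.504, np.float64(1.7), np.float64(-0.8), np.float64(-0.2)) (1.512, np.float64(1.6), np.float64(-0.9), np.float64(-0.0)) (1.52, np.float64(1.4), np.float64(-0.6), np.float64(0.2)) (1.528, np.float64(2.0), np.float64(-0.5), np.float64(-0.0)) (1.536, np.float64(3.3), np.float64(-1.2), np.float64(-0.2))
54.275
[(array([0.4022, 0.1311, 0.0243]), 0.75), (array([0.4487, 0.1539, 0.0744]), 0.61)]
```

Run:
```python
from h import *
p,o=K(1.536,.026); env.movel(p,o,rate=.05); p,o=K(1.536,.042); env.movel(p,o,rate=.15); p[2]=.20; env.movel(p,o,rate=.2)
s=env.sense(); print(s["t"])
for c in("side","top","wrist"):
    im,d=viewer.read_camera(c)
    if c=="side": cv2.imwrite("pics/s4.png",cv2.resize(im[150:260,220:360,::-1],None,fx=5,fy=5,interpolation=cv2.INTER_CUBIC))
    if c=="wrist": cv2.imwrite("pics/w4.png",im[:,:,::-1])
    for n in("stick_centre","knob"): print(c,n,[(np.round(q["at"],4),round(q["score"],2)) for q in tip_of(c,n)[:2]])
    if c!="wrist":  # knob top from depth: highest points near the expected knob
        i=viewer.camera_info(c);Km=i["intrinsics"];v,u=np.mgrid[:420,:560]
        P=np.stack([(u-Km[0,2])/Km[0,0]*d,-(v-Km[1,2])/Km[1,1]*d,-d],-1)@i["rotation"].T+i["eye"]
        m=(d>0)&(np.hypot(P[...,0]-.449,P[...,1]-.152)<.014)&(P[...,2]<.12)&(P[...,2]>.06); print(c,np.sort(P[m][:,2])[-12:].round(4),P[m].mean(0) if m.any() else 0)
print(env.sense()["t"])
```

```text
55.8083
side stick_centre [(array([0.4017, 0.1331, 0.0228]), 0.71)]
side knob [(array([0.4463, 0.1528, 0.0736]), 0.92)]
side [0.0892 0.0893 0.0893 0.0896 0.0898 0.0899 0.09   0.0901 0.0902 0.0906
 0.0909 0.0913] [0.44893273 0.15131723 0.07721934]
top stick_centre []
top knob [(array([0.4484, 0.1545, 0.0703]), 0.49)]
top [0.0905 0.0905 0.0906 0.0909 0.091  0.0912 0.0913 0.0914 0.0916 0.0918
 0.0918 0.0925] [0.4483577  0.15398581 0.08574156]
wrist stick_centre [(array([0.401 , 0.1315, 0.0172]), 0.64)]
wrist knob [(array([0.4505, 0.1558, 0.0731]), 0.75)]
56.2583
```

View pics/s4.png

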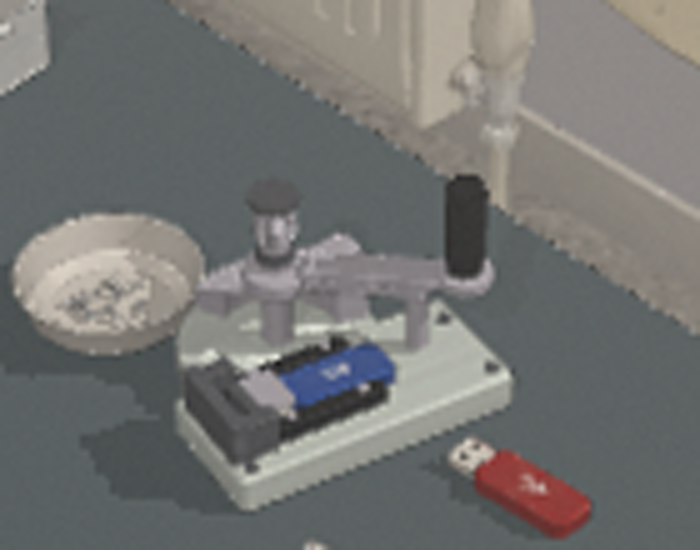

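View pics/w4.png

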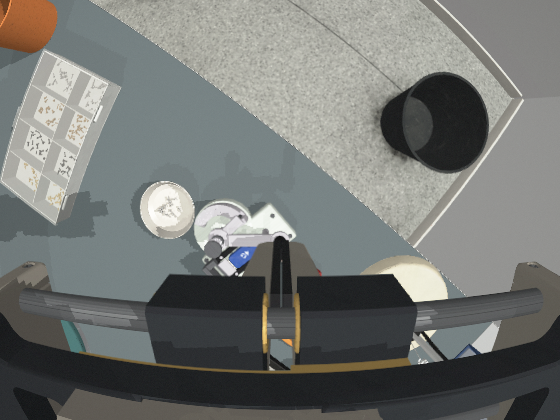

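Run:
```python
from h import *
for c in("side","top"):
    D=[];i=viewer.camera_info(c);Km=i["intrinsics"];v,u=np.mgrid[:420,:560]
    for _ in range(8): D.append(viewer.read_camera(c)[1])
    d=np.median(D,0)
    P=np.stack([(u-Km[0,2])/Km[0,0]*d,-(v-Km[1,2])/Km[1,1]*d,-d],-1)@i["rotation"].T+i["eye"]
    for nm,xy,zr in(("knob",(.4485,.153),(.084,.11)),("post",post,(.072,.09)),("base",W(-.045,0,0)[:2],(.008,.025))):
        m=(d>0)&(np.hypot(P[...,0]-xy[0],P[...,1]-xy[1])<.013)&(P[...,2]<zr[1])&(P[...,2]>zr[0]); z=P[m][:,2]
        print(c,nm,len(z),np.percentile(z,[10,50,75,90,100]).round(4) if len(z) else 0)
print(env.sense()["t"])
```

```text
side knob 45 [0.0855 0.0883 0.0895 0.0898 0.0904]
side post 69 [0.0751 0.0777 0.0779 0.0782 0.0786]
side base 102 [0.0144 0.015  0.0153 0.0161 0.024 ]
top knob 32 [0.0875 0.0906 0.0912 0.0915 0.092 ]
top post 48 [0.078  0.079  0.0793 0.0796 0.0798]
top base 26 [0.015  0.0159 0.0165 0.0169 0.0184]
57.0583
```

```bash
python3 -c "
from station import *
print(workorder.finish_job())"
```

```text
the job is handed in; nothing more can be done
None
```

The job is handed in at about 57 s of the 72 s limit: the stick is home, the handle is over its cam and down in the notch (knob about 12 mm above the post top, as expected when fully dropped), and the arm is clear; no verdict was returned.

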